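# Weigh out the milling balls and put the emptied cup in the wash carrier

### The job

Pour all eight white ceramic milling balls from the lipped metal cup into the round steel dish on the balance, leaving the dish standing on the balance pan. Then seat the empty cup upright and square, fully home, in the rectangular recess of the white wash carrier and let go of it. Leave the wash bottle, beaker, amber jar and spatula where they are.

Things in the scene. Friction and masses are not known exactly. Their poses are not given: they have to be found in the camera images.
- cup: Loose aluminium pouring cup with the balls in it, 0.2 kg empty. Origin: centre of its underside; z up, +x towards the lip. Solid foot 84 (x) by 64 (y) by 12 mm high; on it an open well 78 mm wide outside (y), walls 4 mm, floor at z 16, rear wall at x -36, rim at z 68; the front wall slopes outward at 45 degrees up to the lip. A grey grip bar leans back from the rear wall (see cup_grip).
- cup_grip (a point): Where to hold the cup: on the axis of the straight grip bar, at x -84, y 0, z 95 mm in the cup's frame; axes as the cup's. The bar is 28 mm wide (y) and 14 mm thick; it leans away from the lip, 40 degrees from vertical, from (x -42, z 44) at the rear wall to its end at (x -110, z 125).
- cup_lip (a point): Middle of the 70 mm wide pouring lip's edge, at x 90, y 0, z 66 mm in the cup's frame; axes as the cup's. Tipped lip-down past 45 degrees the balls start to roll out; at 65 to 75 degrees the cup empties.
- dish: Loose round steel dish standing on the balance pan, 0.3 kg. Origin: centre of its underside, z up. 160 mm across at the rim, 128 mm at the bottom, 55 mm high, wall 3 mm, floor 4 mm.
- balance: White laboratory balance, fixed, 220 (x) by 170 (y) mm. Origin: centre of its underside on the bench; display end at -x; body top at z 40 mm, round steel pan 148 mm across with top at z 56 mm.
- balance_pan (a point): Centre of the top of the balance's round pan, at x 30, y 0, z 56 mm in the balance's frame.
- carrier: Wash carrier: fixed white block 150 (x) by 130 (y) by 30 mm high with one rectangular recess in the middle of its top, 90 (x) by 70 (y) mm and 10 mm deep with a 3 mm chamfer, which takes the foot of the cup either way round. Origin: centre of its underside.
- carrier_hole0 (a point): Centre of the recess at the level of the block's top (z 30 mm in the carrier's frame; the recess floor is 10 mm lower). x along the recess's 90 mm side, z up.
- ball0: White ceramic ball, 22 mm diameter, 33 g, one of eight that start in the cup; origin at its centre.
- ball1: White ceramic ball, 22 mm diameter, 33 g, one of eight that start in the cup; origin at its centre.
- ball2: White ceramic ball, 22 mm diameter, 33 g, one of eight that start in the cup; origin at its centre.
- ball3: White ceramic ball, 22 mm diameter, 33 g, one of eight that start in the cup; origin at its centre.
- ball4: White ceramic ball, 22 mm diameter, 33 g, one of eight that start in the cup; origin at its centre.
- ball5: White ceramic ball, 22 mm diameter, 33 g, one of eight that start in the cup; origin at its centre.
- ball6: White ceramic ball, 22 mm diameter, 33 g, one of eight that start in the cup; origin at its centre.
- ball7: White ceramic ball, 22 mm diameter, 33 g, one of eight that start in the cup; origin at its centre.
- wash_bottle: Bystander: white closed bottle, 64 mm across, 170 mm high, loose; origin centre of its underside.
- beaker: Bystander: empty glass beaker with a side handle, 64 mm across, 85 mm high, loose; origin centre of its underside.
- sample_jar: Bystander: amber jar with black lid, 56 mm across, 70 mm high, loose; origin centre of its underside.
- spatula: Bystander: spatula lying flat on the bench, 180 mm long, loose; origin at its middle, x along it.
There are look-alikes about, which are no part of the job. Leave any red or turquoise look-alike of the cup alone.

How it is judged:
On the way:
1. All eight balls are in the dish while the cup is still held up off the bench (horizontal distance between each of ball0, ball1, ball2, ball3, ball4, ball5, ball6, ball7 and dish below 0.074 m and z of ball0 in the frame of dish between 0.004 and 0.052 m and z of ball1 in the frame of dish between 0.004 and 0.052 m and z of ball2 in the frame of dish between 0.004 and 0.052 m and z of ball3 in the frame of dish between 0.004 and 0.052 m and z of ball4 in the frame of dish between 0.004 and 0.052 m and z of ball5 in the frame of dish between 0.004 and 0.052 m and z of ball6 in the frame of dish between 0.004 and 0.052 m and z of ball7 in the frame of dish between 0.004 and 0.052 m and height (world z) of cup above 0.05 m), for 0.2 s.
At the end, for the whole second after the job is handed in: All eight balls inside the dish (within 74 mm of its axis, below its rim); dish upright on the pan within 35 mm of its centre; cup at rest, its foot in the recess: within 7 mm, square within 0.13 rad (either way round), upright within 0.05 rad, at least 7.5 mm below the block top (horizontal distance between each of ball0, ball1, ball2, ball3, ball4, ball5, ball6, ball7 and dish below 0.074 m and z of ball0 in the frame of dish between 0.004 and 0.052 m and z of ball1 in the frame of dish between 0.004 and 0.052 m and z of ball2 in the frame of dish between 0.004 and 0.052 m and z of ball3 in the frame of dish between 0.004 and 0.052 m and z of ball4 in the frame of dish between 0.004 and 0.052 m and z of ball5 in the frame of dish between 0.004 and 0.052 m and z of ball6 in the frame of dish between 0.004 and 0.052 m and z of ball7 in the frame of dish between 0.004 and 0.052 m and horizontal distance between dish and balance_pan below 0.035 m and angle between dish's own z axis and vertical below 0.1 rad and z of dish in the frame of balance_pan between -0.006 and 0.006 m and horizontal distance between cup and carrier_hole0 below 0.007 m and z of cup in the frame of carrier_hole0 below -0.0075 m and angle between cup's own z axis and vertical below 0.05 rad and angle between the x axis of cup and the x axis of carrier_hole0, either way round below 0.13 rad and linear speed of cup below 0.02 m/s); the robot touches nothing.
It fails at once if A bystander (wash bottle, beaker, amber jar, spatula) is shifted or knocked over by more than 30 mm (distance of any of wash_bottle, beaker, sample_jar, spatula from where it was at the start of the episode above 0.03 m or angle between any of wash_bottle, beaker, sample_jar, spatula's own z axis and vertical above 0.5 rad).
It also fails if it takes over 51 s, if anything falls off the work surface, if the arm or the gripper's body presses on something with over 40 N, if the wrist force passes 120 N, or if a joint passes its speed limit or range.

### The arm

A 7-joint arm with a two-finger parallel gripper is mounted at the origin on the work surface. World frame = base frame: x ahead of the robot, y to its left, z up, the work surface at z = 0. Lengths are in m, angles in rad, forces in N, time in s.
With the tool pointing down it reaches from about 0.4 to 0.9 m from the base axis. Payload 5.5 kg.
Tool frame: the origin (TCP) lies midway between the tips of the shut fingers; the grasp point (between the pads) lies 19 mm behind it (manip.grip_depth is the distance from the TCP to the grasp point, in m); z points along the fingers, y is the line along which they close (so a half turn about z gives the same grasp; the last joint's range is limited). The gripper opens to 92 mm and grips with 3 to 60 N. Pads are 19 mm wide; open, the fingers measure 130 mm over their backs; the gripper's body (75 mm by 190 mm) begins 47 mm behind the grasp point.
Start: joints at [1.399, 0.501, -0.427, 1.55, 0.221, 1.138, -0.21], TCP at [0.274, -0.59, 0.227] pointing down, gripper open.
Joint ranges: [-2.88, 2.88], [-0.31, 2.03], [-1.54, 1.56], [0.2, 2.42], [-1.41, 4.55], [0.19, 2.02], [-2.57, 2.57]. Speed limits (rad/s): [2.57, 2.57, 3.14, 3.14, 3.14, 3.14, 3.14].

### API

Orientations are given as a unit quaternion [x, y, z, w].
In Python, from bench import manip, effector, viewer gives the robot as it stands. Calls block until the motion is done:
- manip.move_pose(position, orientation): joint-space move of the TCP to a pose.
- manip.servo_line(position, ori=None, vel=0.15): straight line of the TCP; ori=None keeps the orientation; vel is the mean speed in m/s.
- manip.movej(angles): joint-space move.
- effector.open_jaws() and effector.close(f_grip=None): open the fingers fully, or close them until they stop; f_grip is the grip in N (None keeps the last).
- manip.sleep(seconds).
- manip.solve_ik(position, orientation): joint angles nearest the present ones, or None.
- viewer.get_image(name): name is "scene" or "side" or "wrist"; returns the picture (384x512x3 uint8, red, green, blue); there is no depth.
- viewer.get_calibration(name): a dict with "vfov" (degrees; the focal length in pixels is half the picture's height over the tangent of half this angle, whatever the lens; pixels are square), "cx", "cy" (the principal point, pixels), "eye" and "attitude" of the camera in the world. Camera axes: x right, y down, z forward; pixel columns grow to the right and rows downward; lengths in m; the calibration is good to about 2 mm. A picture is of the moment at which its call begins: read the wrist's pose just before it. get_calibration takes no time and is no camera call; for the wrist camera it gives the pose at the moment of the call.
A pose or a line that the arm cannot do raises manip.PlanningError and nothing moves.
- manip.hand_in(): hands the job in; it is judged then, once.
Readings, each from a call of its own:
- manip.current_clock(): time.
- manip.current_q(): joint angles.
- manip.current_joint_velocities(): joint speeds.
- manip.current_tau(): joint torques, N m.
- manip.current_tool_pos(): TCP position.
- manip.current_tcp_rot(): TCP orientation.
- manip.current_force(): force on the tool from outside, world axes, zero at the start.
- manip.current_wrist_torque(): the same for the moment, N m.
- manip.current_finger_gap(): finger opening in m.
- manip.current_gripper_force(): force on a finger pad.
Only numpy, scipy, OpenCV 4.12 (cv2) and the standard library are available. Lean on these libraries where they do the work, as an engineer would, in place of code of your own. Each camera call takes 0.05 s, during which the arm holds its last target. There are 200 camera calls.

## Working session

There is one attempt and no reset: what is moved stays moved. The work goes in short steps, each a Python script; the robot and the scene stay as the last script left them, time stands still between calls to the robot, and variables do not carry over. Pictures are saved under pics/ and viewed, at most 10 in all, crops included, and the job is handed in when it is done.

```bash
ls; mkdir -p pics
python3 - <<'E'
from bench import manip, effector, viewer
import cv2
for n in ("scene","side","wrist"):
    im=viewer.get_image(n); cv2.imwrite(f"pics/{n}0.png",im[...,::-1]); print(n,viewer.get_calibration(n))
print(manip.current_clock(),manip.current_tool_pos(),manip.current_tcp_rot(),manip.grip_depth)
E
```

```text
pics
scene {'vfov': 42.699041960876585, 'cx': 262.2124172228089, 'cy': 192.0315327293165, 'eye': array([1.53953432, 0.19447294, 0.96483262]), 'attitude': array([ 0.60448552,  0.67828937, -0.31358323, -0.27601875])}
side {'vfov': 44.49288217007879, 'cx': 261.2019413091562, 'cy': 178.099035235699, 'eye': array([-0.19992606,  0.83755638,  1.11878603]), 'attitude': array([-0.33925073,  0.85734165, -0.36320527,  0.13400065])}
wrist {'vfov': 65.46764871139108, 'cx': 261.04938680922334, 'cy': 188.25500381575443, 'eye': array([ 0.34802904, -0.55427676,  0.38399199]), 'attitude': array([ 0.83377665, -0.53141893, -0.08166361,  0.12546506])}
0.15 [ 0.27356067 -0.5890259   0.22590943] [ 9.76454350e-01  2.15722749e-01 -1.23875084e-04 -7.63142316e-04] 0.0188
```

View pics/scene0.png

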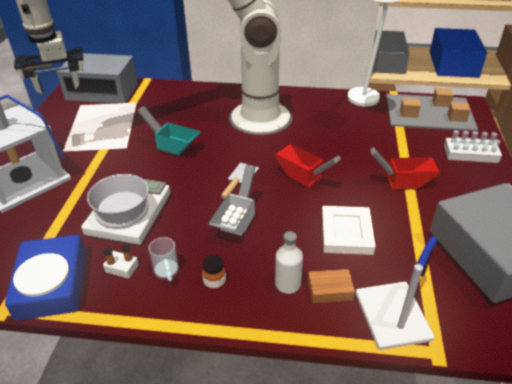

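View pics/side0.png

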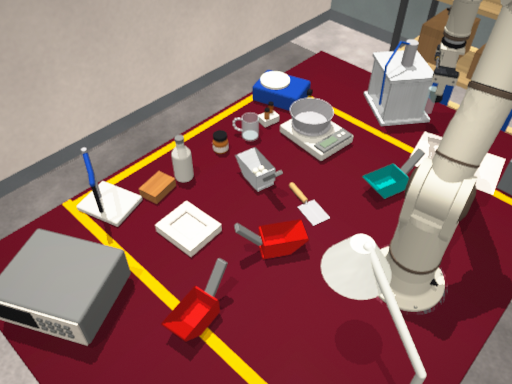

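The scene view shows the metal cup with balls at (233,213), its grip towards the robot. The look-alikes are red at (305,165) and (410,172), and turquoise at (175,137). The dish on the balance is at (120,200) and the carrier at (348,230). In the side view the cup is at (257,170), the dish at (311,118) and the carrier at (188,228). I choose the grey cup holding the balls and check it in close crops.

```bash
cat > h.py <<'E'
import numpy as np, cv2
from scipy.spatial.transform import Rotation as R
from bench import manip, effector, viewer
def ray(n,uv,c=None):
    c=c or viewer.get_calibration(n); f=192/np.tan(np.radians(c['vfov'])/2)
    d=np.array([(uv[0]-c['cx'])/f,(uv[1]-c['cy'])/f,1.]); d=R.from_quat(c['attitude']).apply(d)
    return np.array(c['eye']),d/np.linalg.norm(d)
def plane(n,uv,z,c=None):
    e,d=ray(n,uv,c); return e+d*(z-e[2])/d[2]
def tri(rays):
    A=sum(np.eye(3)-np.outer(d,d) for e,d in rays); b=sum((np.eye(3)-np.outer(d,d))@e for e,d in rays)
    p=np.linalg.solve(A,b); return p,max(np.linalg.norm(np.cross(p-e,d)) for e,d in rays)
E
python3 - <<'E'
import cv2,numpy as np
def crop(f,x,y,w,h,s):
    im=cv2.imread(f)[y:y+h,x:x+w]; im=cv2.resize(im,None,fx=s,fy=s,interpolation=cv2.INTER_CUBIC)
    for u in range((x+9)//10*10,x+w,10): cv2.line(im,((u-x)*s,0),((u-x)*s,6 if u%50 else 16),(0,255,255),1)
    for v in range((y+9)//10*10,y+h,10): cv2.line(im,(0,(v-y)*s),(6 if v%50 else 16,(v-y)*s),(0,255,255),1)
    return im
a=crop("pics/scene0.png",200,160,65,80,6);b=crop("pics/side0.png",230,140,65,80,6)
cv2.imwrite("pics/cup.png",np.hstack([a,b]))
a=crop("pics/scene0.png",310,195,75,70,5);b=crop("pics/side0.png",150,195,75,70,5)
c=crop("pics/scene0.png",75,165,100,80,4)[:,:375];d=crop("pics/side0.png",270,90,100,80,4)[:,:375]
cv2.imwrite("pics/cd.png",cv2.resize(np.vstack([np.hstack([a,b]),np.hstack([c,d])]),(660,590)))
E
```

```text
(no output)
```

View pics/cup.png

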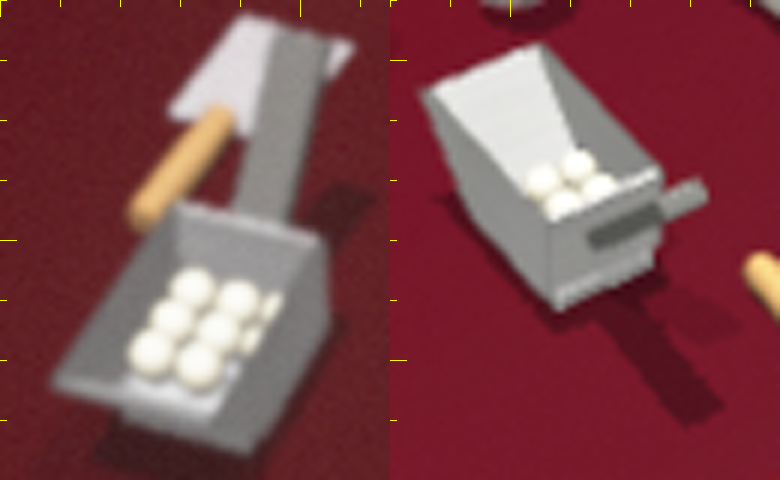

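View pics/cd.png

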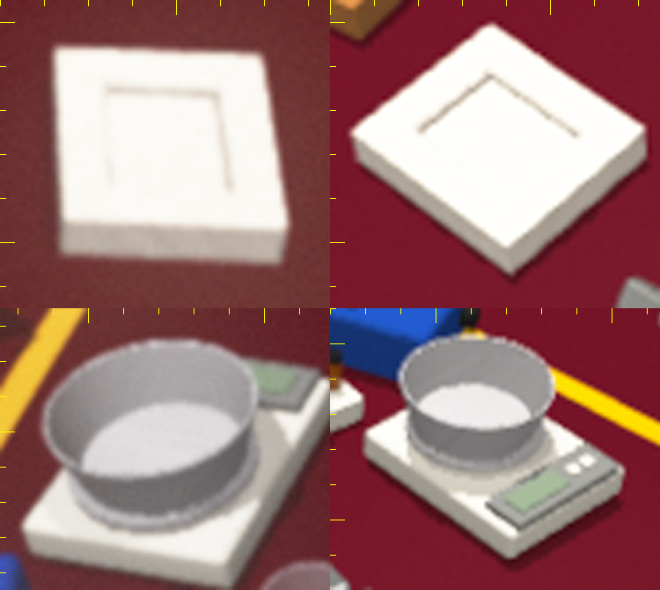

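The crops confirm the choice: a grey cup with white balls, rim corners clear in both views, lip pointing away from the robot. The grip bar end is at scene (250,165) and side (282,172). Spatula, dish and carrier are all clear. Next I triangulate.

Run:
```python
from h import *
from scipy.optimize import least_squares
np.set_printoptions(precision=4,suppress=True)
P={'rear+y':((254.2,200),(256.7,176.7)),'rear-y':((229.2,194.5),(275,168.7)),'lip+y':((241.7,235.8),(235.8,155.5)),'lip-y':((208.7,224.2),(255,147.5)),'gripend':((250.5,165),(281,172)),
'c0':((322,205.9),(221.6,224.5)),'c0b':((322,205.9),(186.4,200.7)),'c1':((369.8,207.3),(190.9,251.1)),'c2':((375.5,246.8),(155,225.2)),'c3':((323.6,245.5),(186.4,200.7)),}
S=[ray('scene',P[k][0]) for k in P];D=[ray('side',P[k][1]) for k in P]
for k,s,d in zip(P,S,D): print(k,*tri([s,d]))
sc=[(44,415),(150,341),(60,462),(100,352),(220,357),(256,430),(258,400)]; sd=[(399,375),(554,385),(475,337),(408,402),(430,420),(480,430),(535,415)]
rs=[ray('scene',(75+u/3.52,165+(v-308)/3.52)) for u,v in sc]+[ray('side',(270+(u-330)/3.52,90+(v-308)/3.52)) for u,v in sd]
def f(p): return [np.linalg.norm((e+d*(p[2]-e[2])/d[2]-p[:3])[:2])-p[3] for e,d in rs]
r=least_squares(f,[.7,-.3,.1,.08]);print(r.x,np.array(r.fun)*1e3)
for n,l in(('wash',((288,291),(181,181))),('beaker',((166,277),(250,138))),('jar',((213,284),(220,152)))):print(n,plane('scene',l[0],0),plane('side',l[1],0))
for uv in((240,168),(245,175)):print('blade',plane('scene',uv,0))
for uv in((313,212),(292,186)):print('spat',plane('side',uv,0))
for n,uv in(('lamp',(363,98)),('bal',(85,232)),('bal',(133,240)),('bal',(168,186))):print(n,plane('scene',uv,0.04))
```

```text
rear+y [0.5314 0.0466 0.0651] 0.003392483393988596
rear-y [ 0.515  -0.0253  0.0632] 0.002066816742799393
lip+y [0.6582 0.0238 0.0569] 0.011347548807093495
lip-y [ 0.6367 -0.0591  0.0612] 0.00182325989166329
gripend [0.4504 0.0258 0.1243] 0.00426477356984591
c0 [0.4938 0.2375 0.0262] 0.0005929489089019914
c0b [0.5879 0.2574 0.0971] 0.02508916577988863
c1 [0.4854 0.3694 0.028 ] 0.0029767044840797994
c2 [0.6365 0.3781 0.0265] 0.0017363214816170087
c3 [0.6458 0.2456 0.0247] 0.0005457445937775684
[ 0.5937 -0.3114  0.1061  0.081 ] [-1.7698  2.4816 -0.3002  6.1563 -7.3188  8.3595  0.2296 -2.6552  0.0543
 -1.3003 -1.7609  1.1142 -0.7312 -2.559 ]
wash [0.7844 0.1645 0.    ] [0.7467 0.1849 0.    ]
beaker [ 0.7755 -0.1435 -0.    ] [ 0.7359 -0.1399  0.    ]
jar [ 0.7839 -0.0217  0.    ] [ 0.7592 -0.0081  0.    ]
blade [ 0.3132 -0.0259  0.    ]
blade [ 0.3469 -0.0049 -0.    ]
spat [ 0.3375 -0.0131  0.    ]
spat [ 0.4606 -0.0558  0.    ]
lamp [-0.106   0.3737  0.04  ]
bal [ 0.6827 -0.3832  0.04  ]
bal [ 0.6967 -0.2474  0.04  ]
bal [ 0.4727 -0.2141  0.04  ]
```

```bash
cat >> h.py <<'E'
Z=np.array([.643,0,-.766]);Z/=np.linalg.norm(Z)
def cup2tcp(o,yaw,tilt=0,flip=1,ref=(0,0,0)):
    """ref: point in cup frame (m) which is put at world o; angles in deg -> TCP pos, quat"""
    C=R.from_euler('ZY',[yaw,tilt],degrees=True)
    y=flip*np.array([-Z[2],0,Z[0]]); T=np.c_[np.cross(y,Z),y,Z]
    g=np.array([-.084,0,.095])+manip.grip_depth*Z
    return np.array(o)+C.apply(g-np.array(ref)), (C*R.from_matrix(T)).as_quat()
LIP=(.09,0,.066)
E
python3 - <<'E'
from h import *
np.set_printoptions(precision=2,suppress=True)
dc=np.array([.594,-.311,0])
def ok(a): 
    q=manip.solve_ik(*a); return q
for fl in(1,-1):
    print(fl,'grasp',ok(cup2tcp((.558,.001,0),-13.5,0,fl)),'lift',ok(cup2tcp((.558,.001,.15),-13.5,0,fl)))
    for y in(3.2,183.2): print('place',y,ok(cup2tcp((.5654,.3077,.02),y,0,fl)),ok(cup2tcp((.5654,.3077,.12),y,0,fl)))
    for yaw in range(-180,180,15):
        d=np.array([np.cos(np.radians(yaw)),np.sin(np.radians(yaw)),0])
        L=dc-.028*d
        r=[ok(cup2tcp(L+[0,0,z],yaw,t,fl,LIP)) for z,t in((.22,35),(.14,45),(.14,60),(.14,72))]
        if sum(x is not None for x in r)>2: print(yaw,[x is not None for x in r],r[-1],r[0])
E
```

```text
1 grasp None lift None
place 3.2 [ 0.14  0.93 -1.3   2.29  1.87  1.32 -2.19] [-0.32  0.23 -0.65  2.26  1.36  0.67 -1.98]
place 183.2 [-0.16  1.34 -0.87  0.6   0.47  2.    2.53] None
-180 [True, True, True, True] [ 0.77  0.31 -0.28  1.77 -0.32  0.61 -2.4 ] [-0.05  1.07  1.35  0.8  -1.    1.83 -2.38]
-165 [True, True, True, True] [ 0.87  0.35 -0.35  1.71 -0.42  0.75 -2.07] [-0.16  1.04  1.35  0.91 -0.95  1.78 -2.13]
-150 [True, True, True, True] [ 0.92  0.41 -0.4   1.64 -0.43  0.9  -1.81] [ 0.4   0.69 -0.29  1.    0.24  1.54 -2.47]
-135 [True, True, True, True] [ 0.94  0.48 -0.43  1.55 -0.4   1.06 -1.61] [ 0.42  0.62 -0.38  1.14  0.29  1.48 -2.29]
-120 [True, True, True, True] [ 0.94  0.54 -0.46  1.45 -0.35  1.22 -1.43] [ 0.47  0.54 -0.47  1.28  0.32  1.42 -2.09]
-105 [True, True, True, True] [ 0.93  0.61 -0.48  1.36 -0.28  1.38 -1.26] [ 0.55  0.46 -0.56  1.41  0.33  1.36 -1.87]
-90 [True, True, True, True] [ 0.9   0.67 -0.5   1.27 -0.19  1.53 -1.09] [ 0.67  0.39 -0.68  1.54  0.34  1.31 -1.63]
-75 [True, True, True, True] [ 0.86  0.72 -0.53  1.18 -0.1   1.66 -0.91] [ 0.82  0.32 -0.79  
[... 3983 characters left out ...]
90 [True, True, True, True] [ 0.59  0.44 -0.45  1.61  0.81  1.16 -1.73] [ 0.87  0.68 -0.4   1.04  0.17  1.51 -1.04]
105 [True, True, True, True] [ 0.74  0.41 -0.61  1.68  0.88  1.03 -1.55] [ 0.82  0.76 -0.45  0.91  0.24  1.58 -0.84]
120 [True, True, True, True] [ 0.88  0.38 -0.71  1.74  0.88  0.88 -1.31] [ 0.76  0.83 -0.5   0.79  0.31  1.65 -0.63]
135 [True, True, True, True] [ 1.    0.37 -0.8   1.78  0.81  0.73 -1.  ] [ 0.7   0.88 -0.54  0.71  0.38  1.7  -0.43]
150 [True, True, True, True] [ 1.12  0.38 -0.87  1.8   0.66  0.62 -0.61] [ 0.65  0.91 -0.59  0.67  0.44  1.73 -0.23]
165 [True, True, True, True] [ 1.21  0.4  -0.91  1.79  0.42  0.57 -0.13] [ 0.62  0.91 -0.65  0.69  0.5   1.73 -0.04]
```

```bash
python3 - <<'E'
import re
s=open('h.py').read()
i=s.index('Z=np.array')
s=s[:i]+'''def tool(kind,a):
    """tool axes in the cup frame. A: closes across the bar's thickness, a = roll from along the bar towards cup y; B: closes along cup y, a = pitch below horizontal"""
    a=np.radians(a)
    if kind[0]=='A': b=np.array([.643,0,-.766]); b/=np.linalg.norm(b); y=np.array([-b[2],0,b[0]]); z=np.cos(a)*b+np.sin(a)*np.array([0,1.,0])
    else: y=np.array([0,1.,0]); z=np.array([np.cos(a),0,-np.sin(a)])
    if kind[1]=='-': y=-y
    return np.c_[np.cross(y,z),y,z]
def cup2tcp(o,yaw,tilt=0,ref=(0,0,0),T=None,g=(-.084,0,.095)):
    """ref: point in cup frame (m) put at world o; angles in deg -> TCP pos, quat"""
    C=R.from_euler('ZY',[yaw,tilt],degrees=True)
    p=np.array(g)+manip.grip_depth*T[:,2]
    return np.array(o)+C.apply(p-np.array(ref)), (C*R.from_matrix(T)).as_quat()
LIP=(.09,0,.066)
'''
open('h.py','w').write(s)
E
python3 - <<'E'
from h import *
dc=np.array([.594,-.311,0])
ok=lambda a: manip.solve_ik(*a) is not None
for k in('A+','A-','B+','B-'):
    for a in (range(-90,91,15) if k[0]=='A' else range(15,136,10)):
        T=tool(k,a)
        g=[ok(cup2tcp((.558,.001,z),-13.5,0,T=T)) for z in(0,.15)]
        if not g[0]: continue
        pl=[[ok(cup2tcp((.5654,.3077,z),y,0,T=T)) for z in(.02,.12)] for y in(3.2,183.2)]
        ys=[]
        for yaw in range(-180,180,15):
            d=np.array([np.cos(np.radians(yaw)),np.sin(np.radians(yaw)),0]); L=dc-.028*d
            if all(ok(cup2tcp(L+[0,0,z],yaw,t,LIP,T)) for z,t in((.22,35),(.14,45),(.14,60),(.14,74))): ys.append(yaw)
        print(k,a,g,pl,ys)
E
```

```text
A+ -90 [True, True] [[True, True], [False, True]] [-45, -30, -15, 0, 15, 75, 90, 105, 120]
A+ -75 [True, True] [[True, True], [True, True]] [-45, -30, -15, 0, 15, 60, 75, 90, 105]
A+ -60 [True, True] [[True, True], [True, True]] [-45, -30, -15, 0, 15, 30, 45, 60, 90, 105]
A+ -45 [True, True] [[True, True], [True, True]] [-30, -15, 0, 15, 30, 45, 60, 75, 90, 105, 120]
A+ -30 [True, True] [[True, True], [True, True]] [-30, -15, 0, 15, 30, 45, 60, 75, 90, 105, 120, 135]
A+ 60 [True, True] [[True, True], [False, False]] [-165, -150, -135, -120, -105, -90, -60, -45, -30, -15]
A+ 75 [True, True] [[True, True], [False, False]] [-165, -150, -135, -75, -60, -45, -30, -15]
A+ 90 [True, True] [[True, True], [False, False]] [-180, -165, -150, -135, -60, -45, -30, -15, 0]
A- -90 [True, True] [[True, True], [True, True]] [15, 75, 90, 105, 120, 135, 150, 165]
A- -75 [True, True] [[True, True], [True, True]] [-30, -15, 0, 15, 75, 90, 105, 120, 135, 150, 165]
A- -60 [True, True] [[True, True], [True, True]] [-30, -15, 0, 15, 60, 75, 90, 105, 120, 135, 150, 165]
A- -45 [True, True] [[True, True], [Tru
[... 1784 characters left out ...]
 45, 60, 75, 90, 105, 120, 135, 150, 165]
B- 95 [True, True] [[True, True], [True, True]] [-180, -165, -150, -135, -120, -105, -90, 30, 45, 60, 75, 90, 105, 120, 135, 150, 165]
B- 105 [True, True] [[True, True], [True, True]] [-180, -165, -150, -135, -120, -105, 30, 45, 60, 75, 90, 105, 120, 135, 150, 165]
B- 115 [True, True] [[True, True], [True, True]] [-180, -165, -150, -135, -120, -105, 30, 45, 60, 75, 90, 105, 120, 135, 150, 165]
B- 125 [True, True] [[True, True], [True, True]] [-180, -165, -150, -135, -120, -105, 30, 45, 60, 75, 90, 105, 120, 135, 150, 165]
B- 135 [True, True] [[True, True], [True, True]] [-180, -165, -150, -135, -120, -105, 30, 45, 60, 75, 90, 105, 120, 135, 150, 165]
```

Run:
```python
from h import *
np.set_printoptions(precision=2,suppress=True)
dc=np.array([.594,-.311,0])
for k in('A+','A-'):
  for a in(-30,-45,-60):
    T=tool(k,a); print(k,a)
    def s(n,*A,back=0,up=0):
        p,q=cup2tcp(*A,T=T); z=R.from_quat(q).apply([0,0,1]); print(' ',n,manip.solve_ik(p-back*z+[0,0,up],q))
    s('pre',(.558,.001,0),-13.5,back=.1,up=.0); s('preup',(.558,.001,0),-13.5,back=.1,up=.15); s('grasp',(.558,.001,0),-13.5); s('lift',(.558,.001,.15),-13.5)
    for yaw in(-25,-15,0,15,45):
      d=np.array([np.cos(np.radians(yaw)),np.sin(np.radians(yaw)),0]); L=dc-.028*d
      s('tr%d'%yaw,L+[0,0,.22],yaw,35,LIP); s('pour%d'%yaw,L+[0,0,.14],yaw,74,LIP)
    s('place',(.5654,.3077,.02),3.2); s('placeup',(.5654,.3077,.12),3.2); s('retr',(.5654,.3077,.02),3.2,back=.1);
```

```text
A+ -30
  pre [-0.49  0.44 -0.43  2.26  1.1   1.19 -2.16]
  preup [-0.06  0.19 -0.87  2.15  0.95  1.39 -1.82]
  grasp [ 0.05  0.76 -0.86  2.27  1.49  1.41 -2.31]
  lift [-0.1   0.27 -0.65  2.23  1.12  1.21 -1.88]
  tr-25 [ 0.82  0.25 -0.84  1.83  0.71  1.38 -0.7 ]
  pour-25 [ 0.45  0.81 -0.44  1.1   0.64  2.   -0.2 ]
  tr-15 [ 0.9   0.17 -0.82  1.9   0.7   1.23 -0.48]
  pour-15 [ 0.48  0.77 -0.52  1.2   0.75  1.94 -0.11]
  tr0 [ 1.01  0.07 -0.77  1.99  0.65  0.99 -0.11]
  pour0 [ 0.5   0.69 -0.56  1.35  0.85  1.8   0.04]
  tr15 [ 1.13  0.02 -0.72  2.02  0.54  0.78  0.32]
  pour15 [ 0.53  0.6  -0.59  1.51  0.95  1.65  0.19]
  tr45 [ 1.47  0.16 -0.85  1.92  0.19  0.6   1.28]
  pour45 [ 0.67  0.43 -0.67  1.79  1.12  1.26  0.48]
  place [-0.18  1.22 -1.31  1.94  1.68  1.98 -2.16]
  placeup [-0.41  0.64 -0.87  1.92  1.24  1.52 -1.99]
  retr [-0.42  0.87 -1.09  1.9   1.32  1.76 -2.17]
A+ -45
  pre [-0.52  0.68 -0.43  2.02  1.01  1.47 -2.15]
  preup [-0.34  0.44 -0.65  1.97  0.95  1.67 -1.92]
  grasp [ 0.    0.97 -0.89  2.08  1.39  1.74 -2.3 ]
  lift [-0.17  0.49 -0.65  2.08  1.09  1.55 -1.9
[... 3389 characters left out ...]
99  0.84]
  lift [-0.05  0.8  -0.87  1.92  1.15  1.97  1.06]
  tr-25 [ 0.69  0.67 -1.08  1.82  1.18  2.01  1.99]
  pour-25 [-0.59  1.37  1.52  1.34 -0.22  1.57 -2.49]
  tr-15 [ 0.87  0.7  -1.3   1.96  1.34  2.    2.06]
  pour-15 [-0.68  1.22  1.38  1.49 -0.04  1.35 -2.55]
  tr0 [ 1.05  0.47 -1.29  2.14  1.43  1.63  2.25]
  pour0 [-0.81  1.12  1.35  1.71  0.09  1.03 -2.53]
  tr15 [ 1.15  0.16 -1.09  2.28  1.52  1.05  2.4 ]
  pour15 [-0.91  1.02  1.35  1.92  0.24  0.71 -2.54]
  tr45 [ 1.82  0.13 -1.23  2.31  2.52  0.34  2.1 ]
  pour45 None
  place [-0.65  1.1  -0.65  1.53  1.18  1.94  1.07]
  placeup [-0.65  0.93 -0.65  1.55  1.12  1.99  1.18]
  retr [-0.91  1.04 -0.43  1.37  0.99  1.93  1.19]
```

Run:
```python
from h import *
np.set_printoptions(precision=3,suppress=True)
T=tool('A+',-45)
p,q=cup2tcp((.558,.001,0),-13.5,T=T); z=R.from_quat(q).apply([0,0,1])
manip.move_pose(p-.1*z+[0,0,.15],q)
print(manip.current_clock(),manip.current_q())
import json
c=viewer.get_calibration('wrist');im=viewer.get_image('wrist')
manip.servo_line(p-.1*z,vel=.15)
c2=viewer.get_calibration('wrist');im2=viewer.get_image('wrist')
im3=viewer.get_image('side')[90:330,180:500]
print(manip.current_clock(),p,c2)
import pickle; pickle.dump((c,c2),open('w.pkl','wb'))
for i,x in enumerate((im,im2)): cv2.imwrite(f'pics/w{i+1}.png',x[...,::-1])
cv2.imwrite('pics/w12.png',np.hstack([cv2.resize(x,(400,300)) for x in(im,im2)])[...,::-1])
cv2.imwrite('pics/pre.png',np.vstack([np.hstack([cv2.resize(x,(400,300)) for x in(im,im2)]),cv2.resize(im3,(800,300))])[...,::-1])
```

```text
2.675 [-0.334  0.442 -0.646  1.974  0.953  1.675 -1.919]
3.975 [0.482 0.006 0.085] {'vfov': 65.46764871139108, 'cx': 261.04938680922334, 'cy': 188.25500381575443, 'eye': array([0.461, 0.259, 0.182]), 'attitude': array([ 0.778, -0.27 ,  0.234,  0.516])}
```

View pics/pre.png

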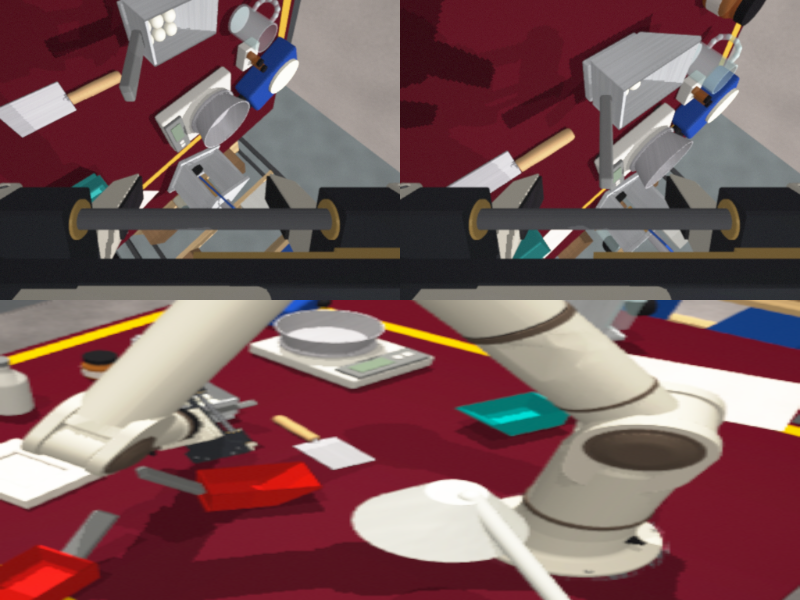

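The wrist views show the grip bar between the open fingers: end at about (265,237) px in view 2 and (166,124) in view 1. The side view shows the red look-alike's handle tip near the gripper at full-image (237,229), so I check the bar position and that clearance.

Run:
```python
from h import *
import pickle
np.set_printoptions(precision=4,suppress=True)
c1,c2=pickle.load(open('w.pkl','rb'))
print('force',manip.current_force())
for n,a,b in(('end',(167,122),(265,235)),):print(n,*tri([ray('wrist',a,c1),ray('wrist',b,c2)]))
# bar edges by mask in w2
im=cv2.imread('pics/w2.png').astype(int); 
for v in(140,160,180,200,220):
    r=im[v,225:310]; print(v,[tuple(x) for x in r[::6]])
t=tri([ray('scene',(338,158)),ray('side',(237,228))]);print('redtip',t)
T=tool('A+',-45);p,q=cup2tcp((.558,.001,0),-13.5,T=T)
print('redtip in tool at grasp',R.from_quat(q).inv().apply(t[0]-p))
for uvs,uvd in(((322,184),(262,256)),((277,160),(307,238)),):
    t=tri([ray('scene',uvs),ray('side',uvd)]);print(t,R.from_quat(q).inv().apply(t[0]-p))
# predicted bar points in w2
C=R.from_euler('Z',-13.5,degrees=True);f=192/np.tan(np.radians(c2['vfov'])/2)
for cc in(c1,c2):
  for b in((-.11,0,.125),(-.11,.014,.125),(-.11,-.014,.125),(-.084,0,.095),(-.042,0,.044)):
    X=R.from_quat(cc['attitude']).inv().apply(C.apply(b)+[.558,.001,0]-cc['eye']);print(b,X[:2]/X[2]*f+[cc['cx'],cc['cy']])
```

```text
force [-0.3399  0.3317 -0.1874]
end [0.4591 0.0225 0.1231] 0.0005531696571919606
140 [(np.int64(38), np.int64(22), np.int64(101)), (np.int64(36), np.int64(23), np.int64(101)), (np.int64(37), np.int64(23), np.int64(100)), (np.int64(39), np.int64(24), np.int64(101)), (np.int64(36), np.int64(21), np.int64(101)), (np.int64(119), np.int64(116), np.int64(117)), (np.int64(95), np.int64(94), np.int64(95)), (np.int64(97), np.int64(96), np.int64(95)), (np.int64(132), np.int64(131), np.int64(131)), (np.int64(126), np.int64(125), np.int64(124)), (np.int64(237), np.int64(234), np.int64(233)), (np.int64(159), np.int64(157), np.int64(157)), (np.int64(156), np.int64(156), np.int64(155)), (np.int64(155), np.int64(153), np.int64(152)), (np.int64(156), np.int64(153), np.int64(153))]
160 [(np.int64(40), np.int64(28), np.int64(102)), (np.int64(38), np.int64(23), np.int64(101)), (np.int64(38), np.int64(24), np.int64(100)), (np.int64(36), np.int64(24), np.int64(101)), (np.int64(38), np.int64(24), np.int64(102)), (np.int64(62), np.int64(58), np.int64(93)), (np.int64(94), np.int64(93), np.int64(95)), (np.int
[... 2437 characters left out ...]
3924, 0.2722, 0.1241]), np.float64(0.001771005415741454))
redtip in tool at grasp [ 0.0797 -0.0888 -0.2575]
(array([ 0.3455,  0.2288, -0.0099]), np.float64(0.00960856476300766)) [ 0.0984 -0.2021 -0.1634]
(array([0.279 , 0.0906, 0.0152]), np.float64(0.0012218760299959356)) [-0.0359 -0.2107 -0.0858]
(-0.11, 0, 0.125) [159.0653 126.6421]
(-0.11, 0.014, 0.125) [154.4384 116.789 ]
(-0.11, -0.014, 0.125) [163.3097 135.6806]
(-0.084, 0, 0.095) [165.8488  96.0483]
(-0.042, 0, 0.044) [174.0135  52.5761]
(-0.11, 0, 0.125) [258.5721 242.2667]
(-0.11, 0.014, 0.125) [258.4182 236.4942]
(-0.11, -0.014, 0.125) [258.7106 247.4618]
(-0.084, 0, 0.095) [259.4687 196.9969]
(-0.042, 0, 0.044) [258.9565 134.7408]
```

Run:
```python
import cv2,numpy as np
o=[]
for f,(x,y) in(('pics/w1.png',(140,60)),('pics/w2.png',(220,100))):
    im=cv2.resize(cv2.imread(f)[y:y+150,x:x+100],None,fx=4,fy=4,interpolation=cv2.INTER_CUBIC)
    for u in range(0,100,10): cv2.line(im,(u*4,0),(u*4,8),(0,255,255),1)
    for v in range(0,150,10): cv2.line(im,(0,v*4),(8,v*4),(0,255,255),1)
    o.append(im)
cv2.imwrite('pics/bar.png',np.hstack(o))
```

```text
(no output)
```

View pics/bar.png

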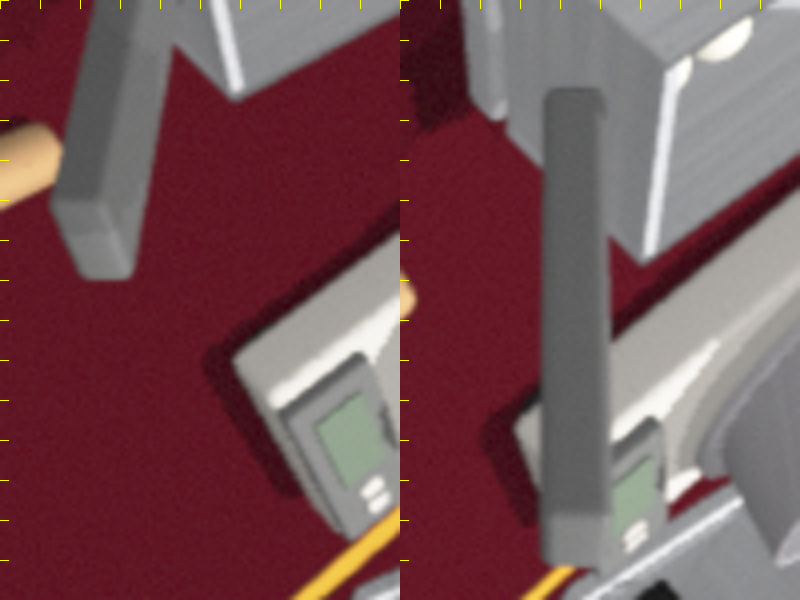

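Run:
```python
from h import *
import pickle
np.set_printoptions(precision=4,suppress=True)
c1,c2=pickle.load(open('w.pkl','rb'))
t=tri([ray('wrist',(162.5,120),c1),ray('wrist',(264,235.3),c2)]);print('end',*t)
# rear corners of the well rim & bottom corner (+y rear): w1 bright edge bottom (235,97)->, w2 (648,260)
for n,a,b in(('foot/rim corner',(140+236/4,60+97/4),(220+247/4,100+258/4)),):
    print(n,*tri([ray('wrist',a,c1),ray('wrist',b,c2)]))
c=R.from_euler('Z',-13.5,degrees=True)
print('origin from end',t[0]-c.apply([-.11,0,.125]), 'pred foot rear +y',c.apply([-.042,.032,0])+[.558,.001,0],'rim',c.apply([-.036,.039,.068])+[.558,.001,0])
```

```text
end [0.4578 0.0302 0.1247] 5.9661803145802654e-05
foot/rim corner [ 0.5189 -0.0253  0.0679] 0.0004189946089410559
origin from end [ 0.5648  0.0045 -0.0003] pred foot rear +y [0.5246 0.0419 0.    ] rim [0.5321 0.0473 0.068 ]
```

Measured cup: origin (0.564, 0.003), yaw −14.4°, rim at z 0.068 and bar end at z 0.125, matching the description. The bar sits about 5 px from the predicted spot. Now I grasp with that correction and lift.

Run:
```python
from h import *
np.set_printoptions(precision=3,suppress=True)
T=tool('A+',-45)
p,q=cup2tcp((.564,.003,0),-14.4,T=T); z=R.from_quat(q).apply([0,0,1])
manip.servo_line(p-.08*z,q,vel=.15)
manip.servo_line(p,q,vel=.1)
print(manip.current_clock(),manip.current_force(),manip.current_tool_pos()-p)
effector.close(60)
print(manip.current_clock(),manip.current_finger_gap(),manip.current_gripper_force(),manip.current_force())
manip.servo_line(p+[0,0,.03],q,vel=.1)
print(manip.current_clock(),manip.current_force(),manip.current_finger_gap())
im=viewer.get_image('scene')[130:270,60:320]; im2=viewer.get_image('side')[60:260,150:450]
cv2.imwrite('pics/lift.png',np.vstack([cv2.resize(im,(520,280)),cv2.resize(im2,(520,320))])[...,::-1])
```

```text
5.2167 [-0.07   0.462 -0.014] [0.    0.001 0.   ]
6.4083 0.013822417880736135 59.9909645318985 [-0.279 -0.538 -2.274]
6.8583 [-0.424  0.374 -4.58 ] 0.013776873900581731
```

View pics/lift.png

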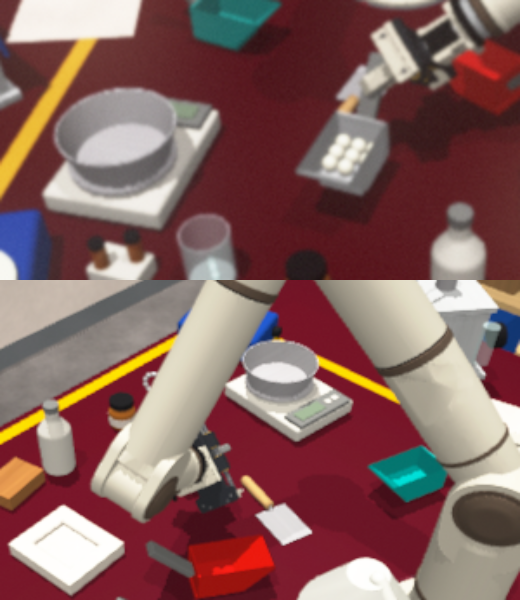

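The cup is held: gap 13.8 mm, load 4.6 N, all the balls still in, hanging level. Now the pour.

Run:
```python
from h import *
import pickle
np.set_printoptions(precision=3,suppress=True)
c1,c2=pickle.load(open('w.pkl','rb')); print('dish check',plane('wrist',(285,150),.108,c1))
T=tool('A+',-45); yaw=-15; d=np.array([np.cos(np.radians(yaw)),np.sin(np.radians(yaw)),0])
L=np.array([.594,-.311,0])-.028*d
def go(o,y,t,ref,v):
    p,q=cup2tcp(o,y,t,ref,T)
    try: manip.servo_line(p,q,vel=v)
    except manip.PlanningError as e: print('plan',t,e); manip.move_pose(p,q)
    print(t,round(manip.current_clock(),2),manip.current_force())
go((.564,.003,.14),-14.4,0,(0,0,0),.2)
go(L+[0,0,.25],yaw,15,LIP,.15)
go(L+[0,0,.22],yaw,32,LIP,.15)
print(manip.current_q(),manip.current_finger_gap())
im=viewer.get_image('scene')[60:270,40:320]; im2=viewer.get_image('side')[20:260,180:500]
cv2.imwrite('pics/tr.png',np.vstack([cv2.resize(im,(400,300)),cv2.resize(im2,(400,300))])[...,::-1])
```

```text
dish check [ 0.59  -0.256  0.108]
0 7.66 [ 0.45  -1.297 -5.225]
15 9.86 [-0.438  0.205 -4.048]
32 10.36 [-0.146  0.276 -4.7  ]
[ 0.308  0.18  -0.346  2.004  0.891  1.286 -0.765] 0.013698742992110673
```

View pics/tr.png

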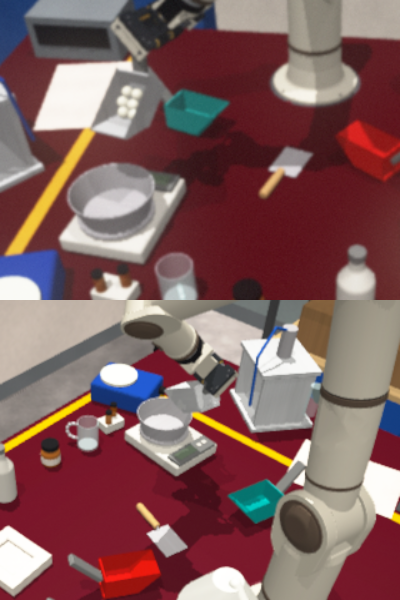

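The cup is tilted by the dish with the balls still in. My rough dish check from wrist view 1 disagrees with the two-view fit, so I overlay the predicted rim circle and lip point on all three pictures before pouring.

Run:
```python
from h import *
import pickle
c1,c2=pickle.load(open('w.pkl','rb'))
def proj(c,X):
    f=192/np.tan(np.radians(c['vfov'])/2); Y=R.from_quat(c['attitude']).inv().apply(np.atleast_2d(X)-c['eye']); return Y[:,:2]/Y[:,2:]*f+[c['cx'],c['cy']]
a=np.linspace(0,2*np.pi,60); rim=np.c_[.594+.08*np.cos(a),-.311+.08*np.sin(a),0*a+.111]
d=np.array([np.cos(np.radians(15)),-np.sin(np.radians(15)),0]); L=np.array([.594,-.311,.22])-.028*d
y=np.array([-d[1],d[0],0]);lip=[L-.035*y,L+.035*y]
o=[]
for c,im,(x,yy,w,h),s in((viewer.get_calibration('scene'),viewer.get_image('scene'),(75,120,110,125),4),(viewer.get_calibration('side'),viewer.get_image('side'),(265,70,90,125),4)):
    im=cv2.resize(im[yy:yy+h,x:x+w],None,fx=s,fy=s,interpolation=cv2.INTER_CUBIC)
    cv2.polylines(im,[np.int32((proj(c,rim)-[x,yy])*s)],True,(255,0,0),1)
    cv2.polylines(im,[np.int32((proj(c,np.array(lip))-[x,yy])*s)],False,(0,255,0),2); o.append(im)
cv2.imwrite('pics/ov.png',np.hstack(o)[...,::-1])
im=cv2.imread('pics/w1.png'); x,yy,w,h=220,100,110,100
print(proj(c1,rim[::15]),proj(c1,[.594,-.311,.111]))
```

```text
[[318.37369311 136.36019349]
 [285.40202998 144.46320914]
 [261.86119377 187.62499521]
 [295.33509637 173.45836319]] [[290.21649476 161.40547312]]
```

View pics/ov.png

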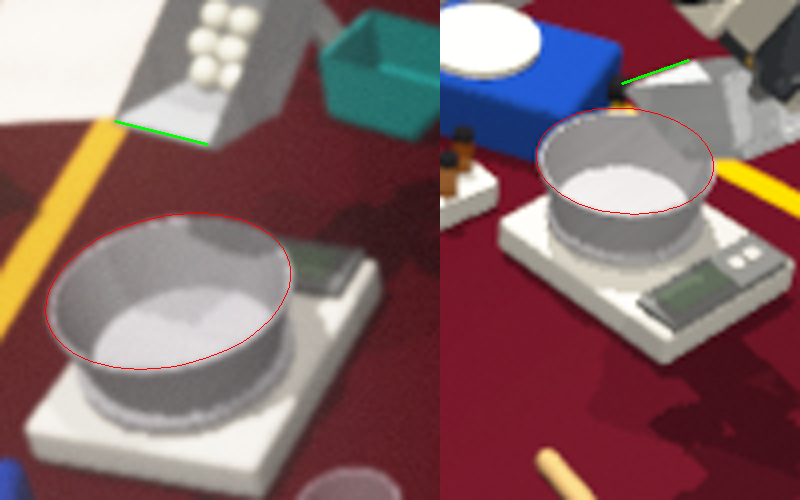

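The predicted rim and lip both lie on the pictures to within about 1 px: scene rim centre (117,193), lip (115,153). The wrist disagreement came from a bad pixel pick. Pour.

Run:
```python
from h import *
np.set_printoptions(precision=3,suppress=True)
T=tool('A+',-45); yaw=-15; d=np.array([np.cos(np.radians(yaw)),np.sin(np.radians(yaw)),0])
L=np.array([.594,-.311,0])-.030*d
def go(z,t,v):
    p,q=cup2tcp(L+[0,0,z],yaw,t,LIP,T); manip.servo_line(p,q,vel=v)
    print(t,round(manip.current_clock(),2),manip.current_force())
go(.15,42,.15)
for t in(48,54,60,66,72,75): go(.14,t,.05)
manip.sleep(.5);print(manip.current_force())
im=viewer.get_image('scene')[120:250,75:200]; im2=viewer.get_image('side')[60:190,255:380]
cv2.imwrite('pics/poured.png',np.hstack([cv2.resize(x,(400,416)) for x in(im,im2)])[...,::-1])
# count white blobs inside the dish
```

```text
42 11.06 [ 0.254  0.643 -4.911]
48 11.48 [ 0.424  0.229 -5.854]
54 11.98 [ 0.195 -0.736 -3.344]
60 12.48 [ 0.223  0.266 -2.26 ]
66 12.98 [ 0.294  0.493 -2.312]
72 13.48 [-0.58  -0.594 -2.227]
75 13.81 [ 0.12   0.069 -2.374]
[-0.996 -0.183 -2.163]
```

View pics/poured.png

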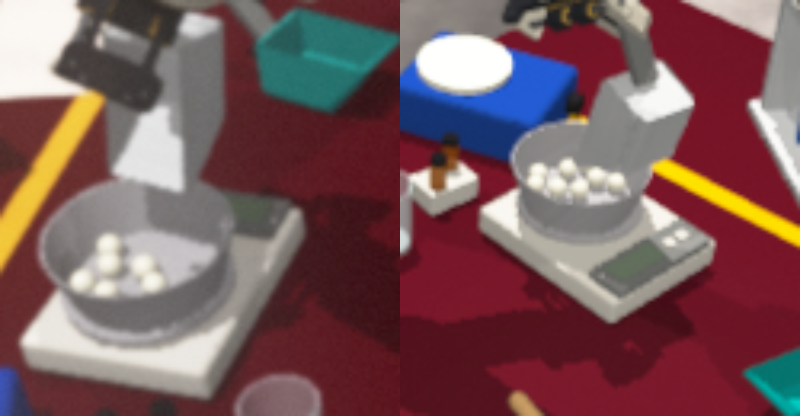

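The balls lie in the dish: 7 clearly visible in the side view around (537–615,168–187) of the crop, 6 in the scene view, the rest hidden. The load fell to about the empty weight. I confirm the count with averaged force, raise the cup, and count circles with nothing in the way.

Run:
```python
from h import *
np.set_printoptions(precision=3,suppress=True)
T=tool('A+',-45); yaw=-15; d=np.array([np.cos(np.radians(yaw)),np.sin(np.radians(yaw)),0])
L=np.array([.594,-.311,0])-.030*d
F=[]
for i in range(15): manip.sleep(.03); F.append(manip.current_force())
print('mean F',np.mean(F,0),np.std(F,0))
p,q=cup2tcp(L+[0,0,.22]-.06*d,yaw,60,LIP,T); manip.servo_line(p,q,vel=.2)
p,q=cup2tcp(L+[0,0,.28]-.1*d,yaw,10,LIP,T); manip.servo_line(p,q,vel=.2)
print(manip.current_clock())
def circ(n,x,y,w,h):
    im=viewer.get_image(n)[y:y+h,x:x+w]; np.save(f'pics/{n}_d.npy',im); s=8
    g=cv2.resize(cv2.cvtColor(im,cv2.COLOR_RGB2GRAY),None,fx=s,fy=s,interpolation=cv2.INTER_CUBIC)
    cal=viewer.get_calibration(n); f=192/np.tan(np.radians(cal['vfov'])/2); r=.011*f/np.linalg.norm(cal['eye']-[.594,-.311,.08])*s
    c=cv2.HoughCircles(cv2.GaussianBlur(g,(0,0),3),cv2.HOUGH_GRADIENT,1,r*1.1,param1=60,param2=12,minRadius=int(r*.8),maxRadius=int(r*1.2))
    for u,v,q in (c[0] if c is not None else []):
        a=(u/s+x,v/s+y); X=plane(n,a,.056+.004+.011); print(n,np.round(a,1),X[:2],'r',round(np.hypot(*(X[:2]-[.594,-.311])),3),'g',g[int(v),int(u)])
circ('scene',85,165,70,65);circ('side',285,90,55,60)
```

```text
mean F [-0.232  0.091 -2.344] [0.32  0.426 0.272]Traceback (most recent call last):
  File "<stdin>", line 9, in <module>
bench.PlanningError: the arm cannot follow that straight line within its joint ranges
```

```bash
cat > circ.py <<'E'
from h import *
np.set_printoptions(precision=3,suppress=True)
def circ(n,x,y,w,h):
    im=viewer.get_image(n)[y:y+h,x:x+w]; np.save(f'pics/{n}_d.npy',im); s=8
    g=cv2.resize(cv2.cvtColor(im,cv2.COLOR_RGB2GRAY),None,fx=s,fy=s,interpolation=cv2.INTER_CUBIC)
    cal=viewer.get_calibration(n); f=192/np.tan(np.radians(cal['vfov'])/2); r=.011*f/np.linalg.norm(cal['eye']-[.594,-.311,.08])*s
    c=cv2.HoughCircles(cv2.GaussianBlur(g,(0,0),3),cv2.HOUGH_GRADIENT,1,r*1.1,param1=60,param2=12,minRadius=int(r*.8),maxRadius=int(r*1.2))
    for u,v,q in (c[0] if c is not None else []):
        a=(u/s+x,v/s+y); X=plane(n,a,.056+.004+.011); print(n,np.round(a,1),X[:2],'r',round(np.hypot(*(X[:2]-[.594,-.311])),3),'g',g[int(v),int(u)])
E
python3 - <<'E'
from circ import *
T=tool('A+',-45); yaw=-15; d=np.array([np.cos(np.radians(yaw)),np.sin(np.radians(yaw)),0])
L=np.array([.594,-.311,0])-.030*d
for z,t,b in((.23,65,0),(.28,35,.02),(.28,15,.03)):
    p,q=cup2tcp(L+[0,0,z]-b*d,yaw,t,LIP,T)
    try: manip.servo_line(p,q,vel=.25)
    except manip.PlanningError as e: print(t,e)
print(manip.current_clock())
circ('scene',85,165,70,65);circ('side',285,90,55,60)
F=[]
for i in range(15): manip.sleep(.03); F.append(manip.current_force())
print('mean F',np.mean(F,0))
E
```

```text
17.3833
scene [100.2 208.1] [ 0.62  -0.358] r 0.054 g 249
scene [109.1 196.7] [ 0.572 -0.351] r 0.046 g 248
side [298.2 113.7] [ 0.645 -0.304] r 0.052 g 253
side [307.4 112.3] [ 0.626 -0.335] r 0.04 g 254
side [313.6 110.7] [ 0.616 -0.359] r 0.052 g 252
side [322.6 116.7] [ 0.569 -0.353] r 0.049 g 252
side [316.1 117.4] [ 0.583 -0.332] r 0.024 g 189
side [333.4 103.7] [ 0.589 -0.447] r 0.136 g 104
side [308.9  99.4] [ 0.674 -0.403] r 0.122 g 151
side [333.8 125.6] [ 0.507 -0.339] r 0.091 g 250
side [339.4 134.3] [ 0.463 -0.312] r 0.131 g 217
mean F [ 0.025  0.001 -2.593]
```

Run:
```python
from h import *
def asc(n,x,y,w,h):
    im=viewer.get_image(n)[y:y+h,x:x+w]; im=cv2.resize(im,None,fx=2,fy=1,interpolation=cv2.INTER_CUBIC).astype(int)
    g=im.sum(2)/3; wb=im[...,0]-im[...,2]
    print(n,x,y)
    for r in range(h): print(''.join('#' if g[r,c]>238 else '+' if g[r,c]>215 else '-' if g[r,c]>190 else '.' for c in range(2*w)))
asc('side',292,104,40,22); asc('scene',92,186,48,32)
c=viewer.get_calibration('scene'); f=192/np.tan(np.radians(c['vfov'])/2)
T=tool('A+',-45); tp=manip.current_tool_pos(); tr=R.from_quat(manip.current_tcp_rot()); C=tr*R.from_matrix(T).inv()
o=tp-C.apply(np.array([-.084,0,.095])+manip.grip_depth*T[:,2])
for b in(LIP,(0,0,.016),(-.036,.035,.068),(-.036,-.035,.068)):
    for n in('scene','side'):
        c=viewer.get_calibration(n); f=192/np.tan(np.radians(c['vfov'])/2)
        Y=R.from_quat(c['attitude']).inv().apply(o+C.apply(b)-c['eye']); print(b,n,Y[:2]/Y[2]*f+[c['cx'],c['cy']])
np.save('o.npy',o)
asc('scene',95,95,55,45)
F=[]
for i in range(20): F.append(manip.current_force()); manip.sleep(.02)
print(np.mean(F,0),manip.current_clock())
```

```text
side 292 104
................................................................................
................................................................................
................................................................................
................................................................................
.......................................-+###++-.................................
..............................---.....-########+................................
..........................-+######+-..+########+-...............................
.........-+##++-.........-+########+---+++###++-................................
.......-+#######+-..------+########++-...-----++++--............................
.......-+########++++#++++--+++++++---.....-+#######++-.........................
.......-+#####+++++++##++-.........--+-....+##########++++++###+-...............
-.....-+######++--+++####+-.........-+++-.--+#######++++#########+..............
.....-+########+-.+#########+-....-++####++----++++----++########+-.............
.....++#######++--+##########+---+
[... 8588 characters left out ...]
########################################################+-.........................................
###################################################################+..........................................
##################################################################+-..........................................
#################################################################++-..........................................
#################################################################+-...........................................
#################################################################+-...........................................
[-0.08900152  0.15469588 -2.61085118] 18.4667
```

The side view shows eight separate bright blobs in the dish, at mask centres (43,5), (30,7), (12,8), (10,12), (24,12), (39,13), (48,10) and (61,11), so all eight are in. Next I refine the carrier position and check clearance to the red look-alikes.

Run:
```python
from h import *
np.set_printoptions(precision=4,suppress=True)
K={'c0':((322,205.9),(221.6,224.5),(-.075,-.065)),'c1':((369.8,207.3),(190.9,251.1),(-.075,.065)),'c2':((375.5,246.8),(155,225.2),(.075,.065)),'c3':((323.6,245.5),(186.4,200.7),(.075,-.065)),
'r0':((333.9,215.5),(206.4,225.7),(-.045,-.035)),'r1':((359.5,216.1),None,(-.045,.035)),'r2':(None,(170,224.8),(.045,.035)),'r3':(None,(186.4,212),(.045,-.035))}
A=[];B=[];N=[]
for k,(s,d,m) in K.items():
    for n,uv in(('scene',s),('side',d)):
        if uv: A.append(plane(n,uv,.03)[:2]);B.append(m);N.append(k+n)
A=np.array(A);B=np.array(B)
for sel in('scene','side','s'):
    i=[j for j,n in enumerate(N) if sel in n]; a,b=A[i],B[i]; ac,bc=a.mean(0),b.mean(0)
    z=np.sum((a-ac)@[1,1j]*np.conj((b-bc)@[1,1j])); yaw=np.angle(z); M=np.array([[np.cos(yaw),-np.sin(yaw)],[np.sin(yaw),np.cos(yaw)]])
    print(sel,'centre',ac-M@bc,'yaw',np.degrees(yaw),'res mm',np.round((a-ac-(b-bc)@M.T)*1e3,1).tolist())
T=tool('A+',-45);p,q=cup2tcp((.565,.308,.02),3.2,T=T)
for s,d in(((338,158),(237,228)),((376,152),(222,263))):
    t=tri([ray('scene',s),ray('side',d)]);print('red tip',t,R.from_quat(q).inv().apply(t[0]-p))
print('tool axis',R.from_quat(q).as_matrix()[:,2],p)
```

```text
scene centre [0.5721 0.3089] yaw 3.477677856360226 res mm [[-2.8, -1.6], [-4.0, 2.5], [-2.3, 0.7], [0.2, -2.7], [5.1, 0.3], [3.8, 0.7]]
side centre [0.5616 0.3089] yaw 3.6683131482832088 res mm [[0.4, -0.3], [0.9, -1.7], [1.1, -0.7], [1.0, -1.0], [1.9, 2.4], [-2.1, -0.6], [-3.2, 2.0]]
s centre [0.5664 0.3089] yaw 3.5044495467342958 res mm [[2.8, -1.6], [-4.3, -0.5], [1.6, 2.5], [-4.1, -1.9], [3.3, 0.7], [-3.9, -0.5], [5.8, -2.8], [-3.7, -0.7], [10.7, 0.3], [-2.8, 2.3], [9.5, 0.6], [-7.0, -0.5], [-7.9, 2.2]]
red tip (array([0.3924, 0.2722, 0.1241]), np.float64(0.001771005415741454)) [-0.0644 -0.0633 -0.0463]
red tip (array([0.3423, 0.3805, 0.1191]), np.float64(0.004451652595300885)) [-0.0033 -0.1002 -0.142 ]
tool axis [ 0.4934 -0.6806 -0.5416] [0.4904 0.2905 0.1048]
```

The roll‑45 grasp would bring the gripper body within about 5 mm of the second red cup's handle tip at the carrier. So I set the empty cup back on its old spot and regrasp it from above (B, tool nearly vertical), which clears everything.

Run:
```python
from h import *
np.set_printoptions(precision=3,suppress=True)
T=tool('A+',-45)
def go(o,y,t,v,ref=(0,0,0)):
    p,q=cup2tcp(o,y,t,ref,T); 
    try: manip.servo_line(p,q,vel=v)
    except manip.PlanningError as e: print('line',e); manip.move_pose(p,q)
go((.564,.003,.16),-14.4,0,.2)
go((.564,.003,.02),-14.4,0,.15)
print(manip.current_clock(),manip.current_force())
go((.564,.003,.001),-14.4,0,.04)
print(manip.current_clock(),manip.current_force())
effector.open_jaws()
p,q=cup2tcp((.564,.003,.001),-14.4,0,T=T); z=R.from_quat(q).apply([0,0,1])
manip.servo_line(p-.1*z,q,vel=.2)
print(manip.current_clock(),manip.current_q())
for k in('B+','B-'):
  for a in(75,85,95):
    T=tool(k,a)
    for o,y in(((.564,.003,0),-14.4),((.564,.003,.1),-14.4),((.565,.309,.12),3.5),((.565,.309,.02),3.5)):
        print(k,a,o,manip.solve_ik(*cup2tcp(o,y,T=T)))
viewer.get_image('scene').dump('pics/s_reg.npy'); viewer.get_image('side').dump('pics/d_reg.npy')
```

```text
21.2583 [ 0.31   0.633 -2.325]
21.8833 [-0.797 -0.584 -2.563]
23.825 [-0.364  0.741 -0.615  1.992  1.078  1.588 -2.187]
B+ 75 (0.564, 0.003, 0) [ 0.691  0.511 -1.018  2.261  1.082  0.627  0.191]
B+ 75 (0.564, 0.003, 0.1) [ 0.846  0.255 -1.13   2.188  0.578  0.686  0.652]
B+ 75 (0.565, 0.309, 0.12) [ 0.228  0.486 -1.163  1.965  0.815  0.937  0.296]
B+ 75 (0.565, 0.309, 0.02) [ 0.09   0.619 -1.     2.038  1.04   0.812  0.093]
B+ 85 (0.564, 0.003, 0) [ 0.639  0.535 -0.923  2.132  0.731  0.72   0.554]
B+ 85 (0.564, 0.003, 0.1) [ 0.837  0.395 -1.139  2.059  0.52   0.898  0.736]
B+ 85 (0.565, 0.309, 0.12) [ 0.248  0.608 -1.197  1.838  0.713  1.102  0.424]
B+ 85 (0.565, 0.309, 0.02) [ 0.16   0.731 -1.077  1.912  0.878  0.964  0.297]
B+ 95 (0.564, 0.003, 0) [ 0.591  0.598 -0.85   2.     0.53   0.879  0.763]
B+ 95 (0.564, 0.003, 0.1) [ 0.634  0.417 -0.879  1.933  0.325  1.038  0.926]
B+ 95 (0.565, 0.309, 0.12) [ 0.237  0.729 -1.21   1.709  0.642  1.27   0.505]
B+ 95 (0.565, 0.309, 0.02) [ 0.188  0.852 -1.127  1.779  0.777  1.136  0.425]
B- 75 (0.564, 0.003, 0) [ 0.002  0.311 -0.207  2.281  0.
[... 167 characters left out ...]
2.523]
B- 75 (0.565, 0.309, 0.02) [-0.626  0.398 -0.093  2.06   0.404  0.509 -2.556]
B- 85 (0.564, 0.003, 0) [ 0.476  0.454 -0.711  2.137  0.562  0.645 -2.447]
B- 85 (0.564, 0.003, 0.1) [ 0.531  0.26  -0.743  2.066  0.291  0.823 -2.203]
B- 85 (0.565, 0.309, 0.12) [ 0.009  0.427 -0.812  1.844  0.442  0.971 -2.504]
B- 85 (0.565, 0.309, 0.02) [-0.296  0.487 -0.427  1.926  0.373  0.729 -2.456]
B- 95 (0.564, 0.003, 0) [ 0.487  0.544 -0.708  2.002  0.421  0.838 -2.285]
B- 95 (0.564, 0.003, 0.1) [ 0.516  0.371 -0.723  1.937  0.242  1.016 -2.141]
B- 95 (0.565, 0.309, 0.12) [ 0.003  0.521 -0.789  1.715  0.34   1.137 -2.396]
B- 95 (0.565, 0.309, 0.02) [-0.033  0.653 -0.747  1.786  0.459  0.973 -2.478]
```

Run:
```python
from h import *
np.set_printoptions(precision=4,suppress=True)
T=tool('B+',85)
manip.servo_line(manip.current_tool_pos()+[0,0,.1],vel=.25)
# camera in tool frame
c=viewer.get_calibration('wrist'); t0=R.from_quat(manip.current_tcp_rot()); rel=t0.inv().apply(c['eye']-manip.current_tool_pos()); rq=t0.inv()*R.from_quat(c['attitude'])
def campose(p,q): 
    r=R.from_quat(q); return dict(c,eye=p+r.apply(rel),attitude=(r*rq).as_quat())
_,q=cup2tcp((0,0,0),3.5,T=T)
best=None
for z in(.36,.3,.26):
    p=np.array([.55,.3,z]); X=plane('wrist',(256,130),.03,campose(p,q)); p[:2]+=np.array([.565,.309])-X[:2]
    s=manip.solve_ik(p,q); print(p,s is not None)
    if s is not None: best=p;break
if best is not None:
    manip.move_pose(best,q); c=viewer.get_calibration('wrist'); im=viewer.get_image('wrist'); print(manip.current_clock())
    cv2.imwrite('pics/carr.png',im[...,::-1]); import pickle; pickle.dump(c,open('c.pkl','wb'))
    for th in(190,210,230,245):
        m=(im.min(2)>th).astype(np.uint8); cs,_=cv2.findContours(m,cv2.RETR_EXTERNAL,cv2.CHAIN_APPROX_NONE)
        for k in cs:
            if cv2.contourArea(k)>4000:
                W=np.array([plane('wrist',uv[0],.03,c)[:2] for uv in k],np.float32); r=cv2.minAreaRect(W*1000); print(th,cv2.contourArea(k),cv2.boundingRect(k),r)
```

```text
[0.5654 0.3166 0.36  ] True
26.8417
190 7378.5 (213, 82, 86, 94) ((569.495361328125, 309.2482604980469), (149.5721435546875, 130.34625244140625), 3.3082430362701416)
210 7309.0 (213, 82, 86, 93) ((568.7718505859375, 309.58233642578125), (148.2028045654297, 129.3955841064453), 3.285515308380127)
230 7167.0 (214, 82, 84, 93) ((568.8287353515625, 309.33905029296875), (148.00978088378906, 127.6050796508789), 3.3283801078796387)
```

The wrist camera gives the carrier as a clean 149.6×130.3 mm rectangle centred at (0.569, 0.309), yaw 3.3°. Next: regrasp the cup and insert it.

Run:
```python
from h import *
np.set_printoptions(precision=3,suppress=True)
T=tool('B+',85)
S=lambda n:print(n,round(manip.current_clock(),2),manip.current_force(),manip.current_finger_gap())
p,q=cup2tcp((.564,.003,0),-14.4,T=T)
manip.move_pose(p+[0,0,.11],q)
manip.servo_line(p,q,vel=.15); S('at')
effector.close(60); S('closed')
manip.servo_line(p+[0,0,.14],q,vel=.2); S('up')
p,q=cup2tcp((.568,.3093,.13),3.3,T=T); manip.servo_line(p,q,vel=.2); S('over')
p,q=cup2tcp((.568,.3093,.04),3.3,T=T); manip.servo_line(p,q,vel=.15); S('near')
np.save('pics/near_s.npy',viewer.get_image('scene'));
```

```text
at 29.04 [0.062 0.235 0.034] 0.09166310597214962
closed 30.06 [-0.013  0.237  1.105] 0.027384870507063536
up 30.91 [ 0.46  -0.661 -2.272] 0.027486817324350404
over 32.47 [ 0.245 -0.691 -2.517] 0.027453960890379984
near 33.22 [ 0.573 -0.482 -2.492] 0.027828769795590166
```

Run:
```python
from h import *
np.set_printoptions(precision=3,suppress=True)
T=tool('B+',85)
for z in(.031,.028,.025,.022,.020):
    p,q=cup2tcp((.568,.3093,z),3.3,T=T); manip.servo_line(p,q,vel=.05)
    F=np.mean([manip.current_force() for _ in range(5)],0); print(z,round(manip.current_clock(),2),F,manip.current_wrist_torque(),manip.current_tool_pos()-p)
    if F[2]>6: print('contact'); break
```

```text
0.031 33.6 [-0.394 -0.254 -2.522] [0.096 0.17  0.033] [-0. -0. -0.]
0.028 33.85 [ 0.434  0.047 -2.852] [ 0.053  0.216 -0.012] [-0. -0. -0.]
0.025 34.1 [ 0.258 -0.234 -2.414] [ 0.09   0.205 -0.018] [-0. -0. -0.]
0.022 34.35 [ 0.556  0.442 -1.515] [0.043 0.193 0.028] [-0. -0. -0.]
0.02 34.6 [ 0.573  0.253 -2.884] [ 0.102  0.031 -0.004] [0. 0. 0.]
```

No resistance 10 mm below the block top, so the foot is in the recess. I touch down, release, retreat and check.

Run:
```python
from h import *
np.set_printoptions(precision=3,suppress=True)
T=tool('B+',85)
p,q=cup2tcp((.568,.3093,.0185),3.3,T=T); manip.servo_line(p,q,vel=.03); print(manip.current_force())
effector.open_jaws(); 
z=R.from_quat(q).apply([0,0,1]); manip.servo_line(p-.12*z+[0,0,.02],q,vel=.2)
print(manip.current_clock(),manip.current_force())
C=R.from_euler('Z',3.3,degrees=True)
out=[]
for n in('scene','side'):
    im=viewer.get_image(n).copy(); c=viewer.get_calibration(n); f=192/np.tan(np.radians(c['vfov'])/2)
    b=np.array([(-.036,-.039,.068),(-.036,.039,.068),(.09,.035,.066),(.09,-.035,.066)])
    Y=R.from_quat(c['attitude']).inv().apply(C.apply(b)+[.568,.3093,.02]-c['eye']); uv=Y[:,:2]/Y[:,2:]*f+[c['cx'],c['cy']]; print(n,uv)
    x,y=uv.mean(0).astype(int)-45
    s=cv2.resize(im[max(y,0):y+90,max(x,0):x+90],(400,400),interpolation=cv2.INTER_CUBIC)
    g=cv2.cvtColor(im,cv2.COLOR_RGB2GRAY)
    print('\n'.join(''.join(' .:-=+*#%@'[min(9,v*10//256)] for v in r) for r in g[max(y,0)+5:y+85:2,max(x,0):x+90]))
```

```text
[-3.526 -1.753 10.128]
36.825 [ 0.536  0.261 -0.69 ]
scene [[334.635 199.707]
 [363.864 200.752]
 [367.063 234.848]
 [338.806 233.745]]<stdin>:17: RuntimeWarning: overflow encountered in scalar multiply
Traceback (most recent call last):
OverflowError: Python integer 256 out of bounds for uint8
```

Run:
```python
from h import *
print(manip.current_finger_gap(),manip.current_clock())
for n,(x,y,w,h) in(('scene',(318,185,66,75)),('side',(292,104,40,20))):
    im=viewer.get_image(n)[y:y+h,x:x+w]; g=cv2.cvtColor(im,cv2.COLOR_RGB2GRAY).astype(int)
    print(n,'\n'+'\n'.join(''.join(' .:-=+*#%@'[min(9,v*10//256)] for v in r) for r in g[::2 if n=='scene' else 1]))
```

```text
0.09198175126994287 36.875
scene 
..........................-=++++++++=:............................
......:::................:-=++++++++=:............................
.........................:-++++++*++=:............................
.......:::...............:-+++++++++=:.............:.:............
...:::.:::...............:-+++++++++=:............................
:::::::::................:=+++++++++=:::...::::..::...............
::.::::::::....::..:.:..::=+++++*+++-:::::::::::.::.:.............
...::::.:.::...::-=**+++++*********+=-------::::::::::.::::.::::..
......::::.::.:::-+*************####*####****=-:::::::::::::::::::
..:.:::::::.::::-==++**++++++++++++++++++++++=-:::::::::::::::::::
::::-==============++*******+**++++++*+++++++=--::::::::::::::::::
.::-*%@@@@@@@@@@#+=+******+****+**+****++++++==+***=::::::::::::::
..:-*@@@@@@@@@@@*==++***+****+*++*++++++*+++==+%@@@#=:::::::::::::
:::-+%@@@@@@@@@@*==++****+**+++**+***+++++++==+%@@@%+:::::::::::::
:::-*%@@@@@@@@@%+==+******************+*+*++==+#@@@@*-::::::::::::
:::-+%@@@@@@@@@#+=+*%%%%%%%%%%%%%%%#######*+===*%@@@#=:::::::
[... 1605 characters left out ...]
+++
+++++++++++++++++++++*+++++++++++++++++*
+++++++++++++++++++#%@%#+++++++++++++++*
++++++++++++++*##+*%@@@@*+++++++++++++++
+++++++++++++#@@@%*@@@@@*+++++++++++++++
++++#@@%*+++*@@@@@#%@@@%*+++++++++++++++
+++*@@@@%*###@@@@@%*##%%%#++++++++++++++
+++#@@@@@%@%%%%%%%#**#@@@@%#*+**++++++++
*++*@@@%%%@@%*##*#%#+#@@@@@%%%@@#+++++++
#++%@@@%#%@@@#+++*%%##@@@@%%@@@@@*++++++
=*#@@@@@*%@@@@#+*%@@@%#%%%#%@@@@@#+++++*
=+#@@@@%#@@@@@@#%@@@@%*****#%@@@%#++++**
==+#%%%##%@@@@%%%@@@@%++++*#*#####*++***
*-==*###%#%%%%##%%@@@%*++**#+****##+**+:
+-===+**%%*##**%%#####%###%%*++++#%+*+=-
+======+##***+*%#+***#@@@@@@%##**##+==*#
+========+**+**##+*++#@@@@%%@%%#*+====*@
+=-=========+**##****#%%%%####*+======*%
```

The cup's rim (row 200) and lip (row 234) lie where a seated cup should show, the eight balls are still in the dish, and the gripper is clear. Handing in.

```bash
python3 -c "
from bench import manip
print(manip.hand_in())"
```

```text
the job is handed in; nothing more can be done
None
```

I handed the job in at about 37 s: all eight balls are in the dish on the balance, and the empty cup is released, seated upright and fully home in the carrier recess. The hand-in gave no verdict. I checked both results in camera images, and firm contact at the recess floor confirmed the seating.

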